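# Refit the jewelled plate on the gem-setting turntable

## Task

Fit the loose round green plate onto the gem-setting turntable: pick it up by its orange grip, lower it over the centre pin, turn it gently until its three holes find the three brass studs, and slide it down until it lies flat and fully home on the dark flange. Do not force or drop it on the studs, leave the things around (cup, jar, brass bangle, glue gun) where they are, and let go at the end.

Things in the scene. Friction and masses are not known exactly. Their poses are not given: they have to be found in the camera images.
- plate_centre (a point): Middle of the loose plate, half-way up: on its axis, 25 mm above its underside. The plate is a green metal disc, 130 mm across, 10 mm thick, with an orange square grip, 34 x 34 mm, standing 40 mm above its middle (50 mm tall in all). z up; x points to one of the holes; the grip's flats are square to x and y. It starts flat on the table at any yaw.
- seat (a point): Middle of the upper face of the turntable's dark flange (110 mm across), 60 mm above the table: the plate's underside must lie here; z up. From it rise a steel centre pin, 16 mm across, 34 mm tall, its top 9 mm tapering to 8 mm across; and three brass studs, 10 mm across, 16 mm tall, the top 3 mm tapering to 6 mm across, 42 mm from the middle, 120 degrees apart.
- stand: The turntable: grey foot, 150 mm across, fixed to the table (origin under its centre), flange, pin and studs. The studs' angle differs each time and is NOT given by this yaw or the seat's: it must be seen or felt. A brake holds flange and studs (slips only above 5 N m). At a wrong angle the plate rests on the stud tops, 16 mm too high.
- plate: The same plate; origin at the centre of its underside, axes as plate_centre. A square bore, 18 x 18 mm, with sides along x and y, runs upright right through grip and disc. Three round through-holes of 12.6 mm lie 42 mm from the middle, 120 degrees apart. Gems round the rim. Mass 0.3 to 0.6 kg.
- cup: Bystander: small green cup, 54 mm across, 50 mm tall; origin at the centre of its underside.
- jar: Bystander: amber jar with blue cap, 60 mm across, 75 mm tall; origin at the centre of its underside.
- bangle: Bystander: brass ring, 100 mm across, 22 mm tall, lying flat; origin at the centre of its underside.
- glue_gun: Bystander: black glue gun lying on its side, about 190 x 130 mm, 45 mm tall, its barrel along x; origin under the middle of the barrel, on the table.
Not all that is in view belongs to the job. There is more than one size of the stand; the one meant has the size given above.

How it is judged:
By the outcome, as a careful person would: the job done as asked, in the order asked, and still so for the second after the job is handed in, with the robot touching nothing.
It also fails if it takes over 72 s, if anything falls off the work surface, if the arm or the gripper's body presses on something with over 40 N, if the wrist force passes 120 N, or if a joint passes its speed limit or range.

## Robot

A 7-joint arm with a two-finger parallel gripper is mounted at the origin on the work surface. World frame = base frame: x ahead of the robot, y to its left, z up, the work surface at z = 0. Lengths are in m, angles in rad, forces in N, time in s.
With the tool pointing down it reaches from about 0.425 to 0.8 m from the base axis. Payload 8.3 kg.
Tool frame: the origin (TCP) lies at the very end of the fingers, on their centre line; the grasp point (between the pads) lies 19 mm behind it; z points along the fingers, y is the line along which they close (so a half turn about z gives the same grasp; the last joint's range is limited). The gripper opens to 85 mm and grips with 20 to 120 N. Pads are 22 mm wide; open, the fingers measure 114 mm over their backs; the gripper's body (76 mm by 85 mm) begins 54 mm behind the grasp point. The pads swing forward as they close: fully open they stand 13 mm farther back than shut.
Start: joints at [1.058, 0.383, 0.016, 1.37, -0.006, 1.388, -0.046], TCP at [0.272, -0.563, 0.231] pointing down, gripper open.
Joint ranges: [-2.95, 2.95], [-0.25, 2.06], [-1.52, 1.56], [0.18, 2.33], [-1.44, 4.58], [0.02, 2.06], [-3.01, 3.01]. Speed limits (rad/s): [2.39, 2.39, 3.01, 3.01, 3.14, 3.14, 3.14].

## Interface

Orientations are given as [roll, pitch, yaw] about the fixed x, y, z axes, in that order (R = Rz(yaw) Ry(pitch) Rx(roll)).
In Python, from station import bot gives the robot as it stands.
- The arm moves only by the tool move_arm, never from a script. Its arguments are lists of equal length, an entry for each row: "angular": the turn, a rotation vector about the tool's x, y, z in rad, a list of three; "slide": the shift along the tool's x, y, z in m, a list of three; "jaw": the closure, from 0 (fully open) to 1 (shut). A call has 1 to 8 rows; each row shifts and turns the commanded pose from where the row before left it, along the tool's axes as they then stand; what a row does not reach is not made up. A row lasts 1/12 s, in which the tool goes at most 41.7 mm and 7.16 degrees, less where a joint would pass 70% of its speed; a pose out of reach is approached as far as the arm can. A call with a gripper value outside its range is refused whole. The fingers move at their own pace and stop on an object; "squeeze" is the grip in N (left out, the last holds). Time passes only in rows, so rows that do not move let the fingers close. It gives the time, the measured TCP pose, the force, the opening and the grip force at its end, in the units of the state.
- bot.read_state(): the state, without advancing time (a new reading comes with each control period).
- bot.snapshot(name): name is "side" or "top"; returns the picture (400x640x3 uint8, blue, green, red); there is no depth.
- bot.camera_params(name): a dict with "fx", "fy", "cx", "cy" (pixels), "dist_coeffs" ([k1, k2, p1, p2, k3] as OpenCV has them; the pictures are not rectified), "eye" and "orientation" of the camera in the world. Camera axes: x right, y down, z forward; pixel columns grow to the right and rows downward; lengths in m; the calibration is good to about 2 mm. A picture is of the moment at which its call begins. camera_params takes no time and is no camera call.
- bot.job_done(): hands the job in; it is judged then, once.
The state is a dict: "t": time; "q": joint angles; "qvel": joint speeds; "tau": joint torques, N m; "position": TCP position; "tcp_rot": TCP orientation; "ft_force": force on the tool from outside, world axes, zero at the start; "moment": the same for the moment, N m; "gripper_width": finger opening in m; "finger_force": force on a finger pad.
Only numpy, scipy, OpenCV 4.12 (cv2) and the standard library are available. Lean on these libraries where they do the work, as an engineer would, in place of code of your own. Each camera call takes 0.05 s, during which the arm holds its last target. There are 200 camera calls.

## Working session

There is one attempt and no reset: what is moved stays moved. The work goes in short steps, Python scripts to look and compute and a tool call to move; the robot and the scene stay as the last step left them, time stands still between calls to the robot, and variables do not carry over. Pictures are saved under pics/ and viewed, at most 10 in all, crops included, and the job is handed in when it is done.

Besides the shell and the picture viewer there is one more tool, called after "Call:" by a JSON object that holds its "op" and its "data", one argument or row to a line. move_arm: Moves the arm, as the interface text tells. Its arguments: {"type":"object","properties":{"angular":{"type":"array","items":{"type":"array","items":{"type":"number"}}},"slide":{"type":"array","items":{"type":"array","items":{"type":"number"}}},"jaw":{"type":"array","items":{"type":"number"}},"squeeze":{"type":"number"}},"required":["angular","slide","jaw"]}

```bash
mkdir -p pics; ls; python3 - <<'E'
from station import bot
import cv2
for n in("side","top"):
    cv2.imwrite(f"pics/{n}0.png",bot.snapshot(n)); print(n,bot.camera_params(n))
print(bot.read_state())
E
```

```text
pics
side {'fx': 436.3339960254814, 'fy': 436.3339960254814, 'cx': 324.2104948757701, 'cy': 202.56050358160195, 'dist_coeffs': array([-0.02967676,  0.        ,  0.        ,  0.        ,  0.        ]), 'eye': array([0.02472303, 0.54367914, 0.88717644]), 'orientation': array([-2.37158296, -0.00997222, -2.39533022])}
top {'fx': 441.7669666321068, 'fy': 441.7669666321068, 'cx': 327.6673409520786, 'cy': 201.62944010514673, 'dist_coeffs': array([-0.01991879,  0.        ,  0.        ,  0.        ,  0.        ]), 'eye': array([ 0.41369243, -0.06035098,  1.30143104]), 'orientation': array([-3.03937997,  0.01908677, -1.58580014])}
{'t': 0.1, 'q': array([ 1.05807161,  0.38416923,  0.01638924,  1.37107494, -0.00632404,
        1.38819279, -0.04647729]), 'qvel': array([ 1.42904782e-03, -2.73434235e-03,  3.20166445e-04, -1.76704110e-03,
        8.22303472e-06,  1.68281816e-03, -1.65675921e-03]), 'tau': array([ 4.46047474e-03, -6.29124284e+01,  8.48231949e-01, -3.72756314e+01,
        1.68119604e-02,  1.04420999e-02, -6.75701585e-05]), 'position': array([ 0.27158695, -0.56239337,  0.2303578 ]), 'tcp_rot': array([-3.13979700e+00,  8.88003581e-06,  4.49893124e-01]), 'ft_force': array([-0.00657009,  1.73203996,  0.10935116]), 'moment': array([-0.02121093, -0.01131727,  0.02382195]), 'finger_force': 0.0, 'gripper_width': 0.08550879594075764}
```

View pics/top0.png

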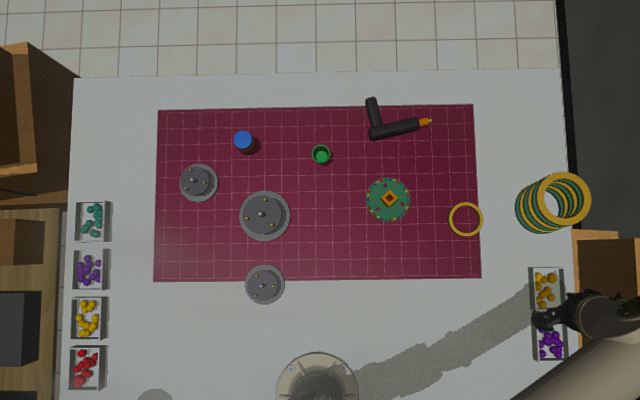

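View pics/side0.png

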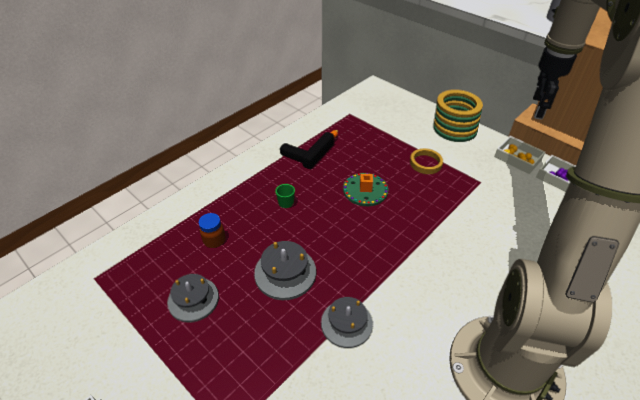

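Top view, what could be taken for the stand: turntables at (198,182), (264,215) and (264,285). The one at (264,215) is about 50 px wide, or 150 mm, so it matches. Candidates for the plate: the green disc with orange grip at (388,199); the cup (321,155) and the ring stack (553,202) don't fit. I'll check both choices in one close crop.

```bash
cat > h.py <<'E'
import numpy as np, cv2
from scipy.spatial.transform import Rotation as R
from station import bot
def cam(n):
    c=bot.camera_params(n); K=np.array([[c['fx'],0,c['cx']],[0,c['fy'],c['cy']],[0,0,1]])
    return K,c['dist_coeffs'],c['eye'],R.from_euler('xyz',c['orientation']).as_matrix()
def back(n,px,z):
    K,d,e,M=cam(n); u=cv2.undistortPoints(np.array(px,float).reshape(-1,1,2),K,d)[:,0]
    r=np.c_[u,np.ones(len(u))]@M.T
    return e+r*((z-e[2])/r[:,2])[:,None]
def proj(n,P):
    K,d,e,M=cam(n); return cv2.projectPoints((np.atleast_2d(P)-e)@M,np.zeros(3),np.zeros(3),K,d)[0][:,0]
E
python3 - <<'E'
import cv2,numpy as np
from h import *
a=cv2.imread('pics/top0.png');s=cv2.imread('pics/side0.png')
f=lambda im,x,y,k:cv2.resize(im[y:y+60,x:x+80],None,fx=5,fy=5,interpolation=cv2.INTER_CUBIC)
g=np.vstack([np.hstack([f(a,225,185,5),f(a,350,170,5)]),np.hstack([f(s,245,235,5),f(s,325,160,5)])])
cv2.imwrite('pics/crop.png',g)
E
```

```text
(no output)
```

View pics/crop.png

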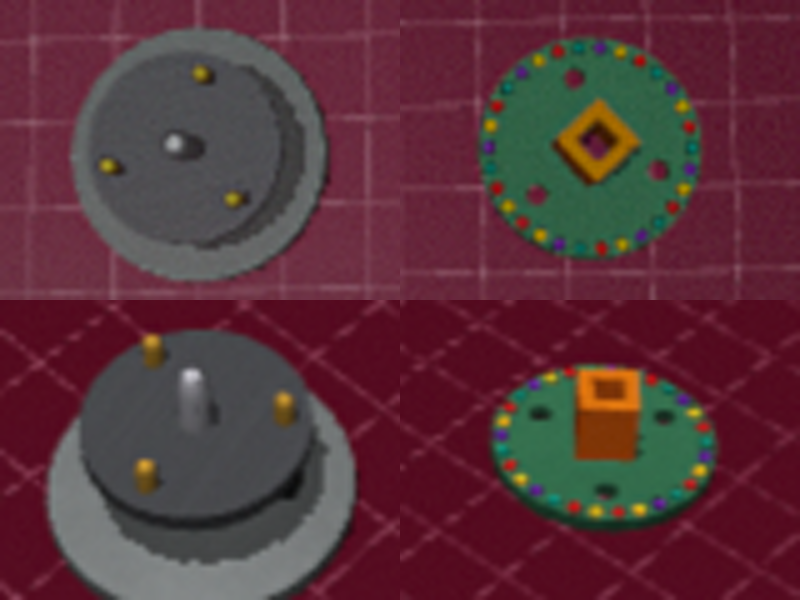

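The crop confirms both choices: the big stand with 3 studs and pin, top-view crop studs at (202,74), (108,165), (234,199); and the plate, holes at (574,77), (658,170), (537,195). Next I fit poses by reprojection.

```bash
cat > fit.py <<'E'
from h import *
from scipy.optimize import least_squares
f=lambda p,ox,oy:(np.array(p,float)+.5)/5-.5+[ox,oy]
T3=np.radians([0,120,240])
def tri(v,z,r=.042): a=v[2]+T3; return np.c_[v[0]+r*np.cos(a),v[1]+r*np.sin(a),0*a+z]
stand={'top':[(f([(202,74),(108,165),(234,199)],225,185),'s',.075),(f([(174,144)],225,185),'c',.093),(f([(186,148)],225,185),'c',.06)],
 'side':[(f([(152,40),(284,98),(145,165)],245,235),'s',.075),(f([(190,74)],245,235),'c',.093)]}
plate={'top':[(f([(174,77),(258,170),(137,195)],350,170),'s',.008),(f([(190,148)],350,170),'c',.01),(f([(197,142)],350,170),'c',.05)],
 'side':[(f([(140,113),(264,117),(206,191)],325,160),'s',.008),(f([(208,90)],325,160),'c',.05)]}
def res(v,o,cams):
    out=[]
    for c in cams:
        for px,k,z in o[c]:
            q=proj(c,tri(v,z) if k=='s' else [v[0],v[1],z])
            for p in px:
                d=q-p; out+=list(d[np.argmin((d**2).sum(1))])
    return np.array(out)
for nm,o in(('stand',stand),('plate',plate)):
    g=back('top',o['top'][1][0],o['top'][1][2])[0]
    for cams in(['top'],['side'],['top','side']):
        s=min((least_squares(res,[g[0],g[1],y],args=(o,cams),x_scale=[.01,.01,.1]) for y in np.radians(range(0,120,20))),key=lambda s:s.cost)
        print(nm,cams,s.x[:2].round(4),'yaw deg',round(np.degrees(s.x[2])%120,2),'rms px',np.sqrt(np.mean(s.fun**2)).round(2), np.hypot(*s.x[:2]).round(3))
# radius check
for nm,o,z in(('stand',stand,.075),('plate',plate,.008)):
    p=back('top',o['top'][0][0],z); print(nm,np.linalg.norm(p-p.mean(0),axis=1).round(4),p.mean(0).round(4))
    p=back('side',o['side'][0][0],z); print(nm,np.linalg.norm(p-p.mean(0),axis=1).round(4),p.mean(0).round(4))
p=back('top',f([(72,153),(326,153)],225,185),.01);print('foot dia',np.linalg.norm(p[0]-p[1]))
E
python3 fit.py
```

```text
stand ['top'] [0.5088 0.1484] yaw deg 103.99 rms px 0.12 0.53
stand ['side'] [0.5086 0.1485] yaw deg 104.76 rms px 0.16 0.53
stand ['top', 'side'] [0.5087 0.1485] yaw deg 104.41 rms px 0.16 0.53
plate ['top'] [ 0.5509 -0.2136] yaw deg 10.81 rms px 0.18 0.591
plate ['side'] [ 0.5511 -0.2141] yaw deg 10.97 rms px 0.23 0.591
plate ['top', 'side'] [ 0.551  -0.2137] yaw deg 10.88 rms px 0.21 0.591
stand [0.0418 0.0423 0.0422] [0.5089 0.1483 0.075 ]
stand [0.0418 0.0419 0.0419] [0.5082 0.1486 0.075 ]
plate [0.0426 0.0421 0.042 ] [ 0.5514 -0.2137  0.008 ]
plate [0.0422 0.042  0.042 ] [ 0.5515 -0.2148  0.008 ]
foot dia 0.1498855587868462
```

Call:
{"op": "move_arm", "data": {
  "angular": [
    [0, 0, 0],
    [0, 0, 0],
    [0, 0, 0],
    [0, 0, 0],
    [0, 0, 0],
    [0, 0, 0],
    [0, 0, 0],
    [0, 0, 0]
  ],
  "slide": [
    [0.033, -0.016, 0],
    [0.033, -0.016, 0],
    [0.033, -0.016, 0],
    [0.033, -0.016, 0],
    [0.033, -0.016, 0],
    [0.033, -0.016, 0],
    [0.033, -0.016, 0],
    [0.033, -0.016, 0]
  ],
  "jaw": [0, 0, 0, 0, 0, 0, 0, 0]
}}

```text
t: 0.77
position: [0.4545, -0.3311, 0.231]
tcp_rot: [-3.141, 0.0, 0.45]
ft_force: [0.5, -0.4, 0.2]
gripper_width: 0.0855
finger_force: 0.0
```

Call:
{"op": "move_arm", "data": {
  "angular": [
    [0, 0, 0],
    [0, 0, 0],
    [0, 0, 0],
    [0, 0, 0],
    [0, 0, -0.12],
    [0, 0, -0.12],
    [0, 0, -0.12],
    [0, 0, -0.12]
  ],
  "slide": [
    [0.033, -0.016, 0],
    [0.033, -0.016, 0],
    [0.033, -0.016, 0],
    [0.033, -0.016, 0],
    [0, 0, 0],
    [0, 0, 0],
    [0, 0, 0],
    [0, 0, 0]
  ],
  "jaw": [0, 0, 0, 0, 0, 0, 0, 0]
}}

```text
t: 1.43
position: [0.5448, -0.2173, 0.2307]
tcp_rot: [-3.14, 0.0, 0.936]
ft_force: [-0.7, -0.8, 0.5]
gripper_width: 0.0855
finger_force: 0.0
```

Call:
{"op": "move_arm", "data": {
  "angular": [
    [0, 0, -0.12],
    [0, 0, -0.12],
    [0, 0, -0.12],
    [0, 0, -0.12],
    [0, 0, -0.12],
    [0, 0, -0.12],
    [0, 0, -0.12],
    [0, 0, -0.12]
  ],
  "slide": [
    [0, 0, 0],
    [0, 0, 0],
    [0, 0, 0],
    [0, 0, 0],
    [0, 0, 0],
    [0, 0, 0],
    [0, 0, 0],
    [0, 0, 0]
  ],
  "jaw": [0, 0, 0, 0, 0, 0, 0, 0]
}}

```text
t: 2.1
position: [0.5446, -0.2177, 0.2308]
tcp_rot: [-3.141, -0.001, 1.896]
ft_force: [-0.4, 0.7, -1.0]
gripper_width: 0.0854
finger_force: 0.0
```

Call:
{"op": "move_arm", "data": {
  "angular": [
    [0, 0, -0.12],
    [0, 0, -0.12],
    [0, 0, -0.12],
    [0, 0, -0.034],
    [0, 0, 0],
    [0, 0, 0]
  ],
  "slide": [
    [0, 0, 0],
    [0, 0, 0],
    [0, 0, 0],
    [0, 0, 0],
    [0, 0, 0],
    [0, 0, 0]
  ],
  "jaw": [0, 0, 0, 0, 0, 0]
}}

```text
t: 2.6
position: [0.5447, -0.2178, 0.2309]
tcp_rot: [-3.141, -0.001, 2.282]
ft_force: [-0.9, 0.6, -0.9]
gripper_width: 0.0853
finger_force: 0.0
```

Call:
{"op": "move_arm", "data": {
  "angular": [
    [0, 0, 0],
    [0, 0, 0],
    [0, 0, 0],
    [0, 0, 0],
    [0, 0, 0],
    [0, 0, 0],
    [0, 0, 0],
    [0, 0, 0]
  ],
  "slide": [
    [-0.001, 0.0075, 0.0],
    [0, 0, 0.035],
    [0, 0, 0.035],
    [0, 0, 0.035],
    [0, 0, 0.035],
    [0, 0, 0],
    [0, 0, 0],
    [0, 0, 0]
  ],
  "jaw": [0, 0, 0, 0, 0, 0, 0, 0]
}}

```text
t: 3.27
position: [0.5526, -0.2135, 0.0934]
tcp_rot: [3.14, 0.002, 2.284]
ft_force: [0.2, -0.4, 0.4]
gripper_width: 0.0855
finger_force: 0.0
```

Call:
{"op": "move_arm", "data": {
  "angular": [
    [0, 0, 0],
    [0, 0, 0],
    [0, 0, 0],
    [0, 0, 0],
    [0, 0, 0],
    [0, 0, 0],
    [0, 0, 0],
    [0, 0, 0]
  ],
  "slide": [
    [0, 0, 0.014],
    [0, 0, 0.014],
    [0, 0, 0.014],
    [0, 0, 0.014],
    [0, 0, 0.014],
    [0, 0, 0],
    [0, 0, 0],
    [0, 0, 0]
  ],
  "jaw": [0, 0, 0, 0, 0, 0, 0, 0]
}}

```text
t: 3.93
position: [0.5529, -0.214, 0.0238]
tcp_rot: [3.14, 0.003, 2.284]
ft_force: [-0.2, 0.6, -0.4]
gripper_width: 0.0856
finger_force: 0.0
```

```bash
python3 - <<'E'
from h import *
s=bot.read_state(); print(s['position'],s['tcp_rot'],s['ft_force'])
t=bot.snapshot('top');d=bot.snapshot('side')
f=lambda im,x,y:cv2.resize(im[y:y+100,x:x+100],None,fx=4,fy=4,interpolation=cv2.INTER_CUBIC)
cv2.imwrite('pics/grasp.png',np.hstack([f(t,340,150),f(d,315,110)]))
E
```

```text
[ 0.55294864 -0.21398714  0.02381476] [3.13982478 0.00316292 2.28360517] [-0.22767196  0.56282671 -0.44992105]
```

View pics/grasp.png

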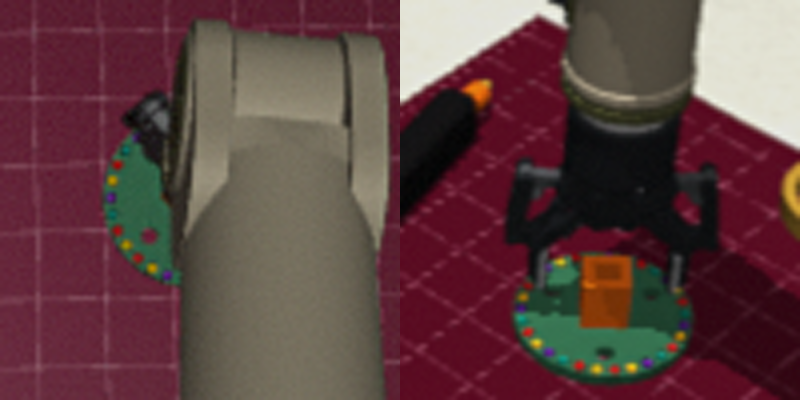

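The side view shows the fingers straddling the grip: fingers at crop x 540 and 677, grip at 605. I'll trim the offset and close.

Call:
{"op": "move_arm", "data": {
  "angular": [
    [0, 0, 0],
    [0, 0, 0],
    [0, 0, 0],
    [0, 0, 0],
    [0, 0, 0],
    [0, 0, 0],
    [0, 0, 0],
    [0, 0, 0]
  ],
  "slide": [
    [0.0015, -0.0013, 0.003],
    [0, 0, 0],
    [0, 0, 0],
    [0, 0, 0],
    [0, 0, 0],
    [0, 0, 0],
    [0, 0, 0],
    [0, 0, 0]
  ],
  "jaw": [0, 0, 0.4, 0.45, 0.5, 0.55, 0.6, 0.7],
  "squeeze": 60
}}

```text
t: 4.7
position: [0.55, -0.2128, 0.0188]
tcp_rot: [3.14, 0.001, 2.284]
ft_force: [0.7, 1.6, 3.4]
gripper_width: 0.0334
finger_force: 60.8
```

Call:
{"op": "move_arm", "data": {
  "angular": [
    [0, 0, 0],
    [0, 0, 0],
    [0, 0, 0],
    [0, 0, 0],
    [0, 0, 0],
    [0, 0, 0],
    [0, 0, 0],
    [0, 0, 0]
  ],
  "slide": [
    [0, 0, 0],
    [0, 0, 0],
    [0, 0, 0],
    [0, 0, 0],
    [0, 0, 0],
    [0, 0, 0],
    [0, 0, 0],
    [0, 0, 0]
  ],
  "jaw": [0.8, 0.9, 1, 1, 1, 1, 1, 1]
}}

```text
t: 5.37
position: [0.55, -0.2128, 0.0188]
tcp_rot: [3.14, 0.001, 2.284]
ft_force: [2.1, 2.9, 5.6]
gripper_width: 0.0333
finger_force: 61.1
```

Call:
{"op": "move_arm", "data": {
  "angular": [
    [0, 0, 0],
    [0, 0, 0],
    [0, 0, 0],
    [0, 0, 0],
    [0, 0, 0],
    [0, 0, 0],
    [0, 0, 0],
    [0, 0, 0]
  ],
  "slide": [
    [0, 0, -0.01],
    [0, 0, -0.02],
    [0, 0, -0.025],
    [0, 0, -0.025],
    [0, 0, -0.025],
    [0, 0, -0.025],
    [0, 0, -0.01],
    [0, 0, 0]
  ],
  "jaw": [1, 1, 1, 1, 1, 1, 1, 1]
}}

```text
t: 6.03
position: [0.5498, -0.2142, 0.1605]
tcp_rot: [3.141, 0.003, 2.283]
ft_force: [0.8, -0.5, -4.9]
gripper_width: 0.0334
finger_force: 60.5
```

Call:
{"op": "move_arm", "data": {
  "angular": [
    [0, 0, 0],
    [0, 0, 0],
    [0, 0, 0],
    [0, 0, 0],
    [0, 0, 0],
    [0, 0, 0],
    [0, 0, 0],
    [0, 0, 0]
  ],
  "slide": [
    [0.01, 0.0068, 0],
    [0.02, 0.0137, 0],
    [0.025, 0.0171, 0],
    [0.025, 0.0171, 0],
    [0.025, 0.0171, 0],
    [0.025, 0.0171, 0],
    [0.025, 0.0171, 0],
    [0.025, 0.0171, 0]
  ],
  "jaw": [1, 1, 1, 1, 1, 1, 1, 1]
}}

```text
t: 6.7
position: [0.5222, 0.0051, 0.1558]
tcp_rot: [-3.138, -0.003, 2.284]
ft_force: [0.9, 0.7, -4.4]
gripper_width: 0.0335
finger_force: 60.4
```

Call:
{"op": "move_arm", "data": {
  "angular": [
    [0, 0, 0],
    [0, 0, 0],
    [0, 0, 0],
    [0, 0, 0],
    [0, 0, 0],
    [0, 0, 0],
    [0, 0, 0],
    [0, 0, 0]
  ],
  "slide": [
    [0.025, 0.0171, 0],
    [0.025, 0.0171, 0],
    [0.025, 0.0171, 0],
    [0.025, 0.0171, 0],
    [0.02, 0.0137, 0],
    [0, 0, 0],
    [0, 0, 0],
    [0, 0, 0]
  ],
  "jaw": [1, 1, 1, 1, 1, 1, 1, 1]
}}

```text
t: 7.37
position: [0.5069, 0.1473, 0.1564]
tcp_rot: [-3.138, -0.001, 2.284]
ft_force: [0.5, -1.0, -4.9]
gripper_width: 0.0332
finger_force: 60.6
```

Call:
{"op": "move_arm", "data": {
  "angular": [
    [0, 0, 0.05],
    [0, 0, 0.05],
    [0, 0, 0.05],
    [0, 0, 0.05],
    [0, 0, 0.05],
    [0, 0, 0.037],
    [0, 0, 0],
    [0, 0, 0]
  ],
  "slide": [
    [0, 0, 0],
    [0, 0, 0],
    [0, 0, 0],
    [0, 0, 0],
    [0, 0, 0],
    [0, 0, 0],
    [0, 0, 0],
    [0, 0, 0]
  ],
  "jaw": [1, 1, 1, 1, 1, 1, 1, 1]
}}

```text
t: 8.03
position: [0.508, 0.1465, 0.1576]
tcp_rot: [-3.14, 0.0, 1.996]
ft_force: [0.6, -0.5, -4.9]
gripper_width: 0.0336
finger_force: 60.6
```

```bash
python3 - <<'E'
from h import *
s=bot.read_state(); print(s['position'],s['tcp_rot'],s['ft_force'],s['moment'])
t=bot.snapshot('top');d=bot.snapshot('side')
f=lambda im,x,y:cv2.resize(im[y:y+120,x:x+80],None,fx=5,fy=5,interpolation=cv2.INTER_CUBIC)
cv2.imwrite('pics/over.png',np.hstack([f(t,225,150),f(d,240,180)]))
E
```

```text
[0.50798418 0.14650834 0.15755479] [-3.14016337e+00  1.44944731e-04  1.99615439e+00] [ 0.55648655 -0.52355173 -4.93129895] [-0.03865279 -0.03419417 -0.01888279]
```

View pics/over.png

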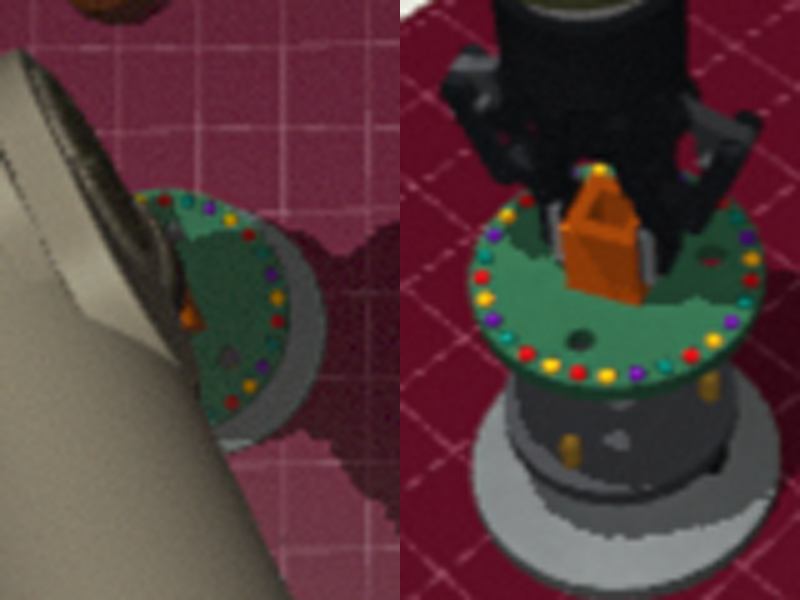

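The plate hangs level over the stand. In the side crop its holes are at (580,340) and (712,255). I'll measure its offset from the TCP.

```bash
python3 - <<'E'
from h import *
from fit import f,tri,least_squares
o=[(180,340),(312,255)]
px=f(o,240,180)
for z in(.1468,):
    p=back('side',px,z); print(p.round(4), 'sep',np.linalg.norm(p[0]-p[1]), 'want',.042*3**.5)
    r=lambda v:np.concatenate([(lambda d:d[np.argmin((d**2).sum(1))])(proj('side',tri(v,z))-q) for q in px])
    s=least_squares(r,[.508,.1465,np.radians(114.4)],x_scale=[.01,.01,.1]); print(s.x[:2],np.degrees(s.x[2])%120,s.cost)
v=[.508,.1465,np.radians(114.4)];print('pred holes if on TCP',(proj('side',tri(v,.1468))-[240,180])*5+2)
E
```

```text
stand ['top'] [0.5088 0.1484] yaw deg 103.99 rms px 0.12 0.53
stand ['side'] [0.5086 0.1485] yaw deg 104.76 rms px 0.16 0.53
stand ['top', 'side'] [0.5087 0.1485] yaw deg 104.41 rms px 0.16 0.53
plate ['top'] [ 0.5509 -0.2136] yaw deg 10.81 rms px 0.18 0.591
plate ['side'] [ 0.5511 -0.2141] yaw deg 10.97 rms px 0.23 0.591
plate ['top', 'side'] [ 0.551  -0.2137] yaw deg 10.88 rms px 0.21 0.591
stand [0.0418 0.0423 0.0422] [0.5089 0.1483 0.075 ]
stand [0.0418 0.0419 0.0419] [0.5082 0.1486 0.075 ]
plate [0.0426 0.0421 0.042 ] [ 0.5514 -0.2137  0.008 ]
plate [0.0422 0.042  0.042 ] [ 0.5515 -0.2148  0.008 ]
foot dia 0.1498855587868462
[[0.4912 0.182  0.1468]
 [0.4837 0.1092 0.1468]] sep 0.0732169258558608 want 0.07274613391789285
[0.50834724 0.14341482] 114.00224123844453 0.009586598622827467
pred holes if on TCP [[176.21881835 344.41722913]
 [307.20644464 259.15156253]
 [156.05725126 219.32833824]]
```

Call:
{"op": "move_arm", "data": {
  "angular": [
    [0, 0, 0],
    [0, 0, 0],
    [0, 0, 0],
    [0, 0, 0],
    [0, 0, 0],
    [0, 0, 0],
    [0, 0, 0],
    [0, 0, 0]
  ],
  "slide": [
    [0.0035, 0.0016, 0.005],
    [0, 0, 0.01],
    [0, 0, 0.01],
    [0, 0, 0.01],
    [0, 0, 0.003],
    [0, 0, 0],
    [0, 0, 0],
    [0, 0, 0]
  ],
  "jaw": [1, 1, 1, 1, 1, 1, 1, 1]
}}

```text
t: 8.8
position: [0.5085, 0.1519, 0.1207]
tcp_rot: [3.141, -0.0, 1.997]
ft_force: [0.9, -1.2, -5.3]
gripper_width: 0.0332
finger_force: 60.5
```

```bash
sed -i 's/^for nm,o in/if __name__=="__main__":\n  for nm,o in/' fit.py; sed -i '/^  for nm/q' fit.py; echo '    pass' >> fit.py; python3 - <<'E'
from h import *
s=bot.read_state(); print(s['position'],s['tcp_rot'],s['ft_force'],s['moment'])
d=np.mean([bot.snapshot('side').astype(float) for _ in range(4)],0).astype(np.uint8)
cv2.imwrite('pics/s1.png',d)
cv2.imwrite('pics/over2.png',cv2.resize(d[210:280,245:315],None,fx=8,fy=8,interpolation=cv2.INTER_CUBIC))
E
```

```text
[0.50853706 0.15187263 0.12069277] [ 3.14088147e+00 -5.08097191e-05  1.99689441e+00] [ 0.9435978  -1.22899657 -5.3040662 ] [ 0.01026295 -0.0013131  -0.01054586]
```

View pics/over2.png

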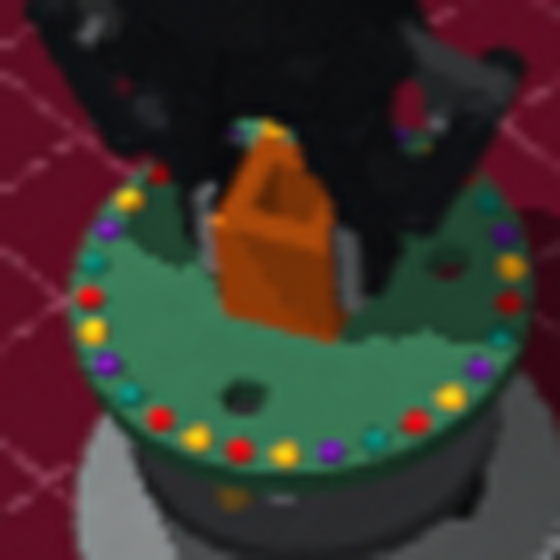

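The plate is above the pin. The gem ring and the holes at (242,397) and (446,263) are clearly visible, so I'll fit the centre from them.

```bash
python3 - <<'E'
from h import *
from fit import tri,least_squares
G=[(159,174),(128,199),(107,229),(93,262),(90,297),(92,331),(106,364),(129,393),(161,418),(197,437),(240,450),(285,454),(330,450),(375,439),(416,421),(451,398),(479,369),(500,338),(510,302),(511,266),(504,233),(487,201)]
H=[(242,397),(446,263)]
k=lambda p:(np.array(p,float)+.5)/8-.5+[245,210]
for z in(.111,.1125,.114):
    p=back('side',k(G),z)[:,:2]
    s=least_squares(lambda v:np.hypot(*(p-v[:2]).T)-v[2],[.51,.15,.06]);print(z,s.x.round(4),'rms mm',1e3*np.sqrt(np.mean(s.fun**2)))
    px=k(H); r=lambda v:np.concatenate([(lambda d:d[np.argmin((d**2).sum(1))])(proj('side',tri(v,z-.003))-q) for q in px])
    t=least_squares(r,[.508,.1465,np.radians(114.4)],x_scale=[.01,.01,.1]); print('  holes',t.x[:2].round(4),np.degrees(t.x[2])%120,t.cost)
# gem reference on table, top image: same fit in initial side image via colour
E
```

```text
0.111 [0.509  0.1486 0.0597] rms mm 0.25017519046629083
  holes [0.5102 0.1481] 114.07365959246668 0.0024809427894417475
0.1125 [0.5081 0.1494 0.0596] rms mm 0.24969171432779838
  holes [0.5093 0.1489] 114.09987631054004 0.006175788007200356
0.114 [0.5071 0.1502 0.0595] rms mm 0.24920823818930476
  holes [0.5085 0.1496] 114.12620739328771 0.01155002083643535
```

Call:
{"op": "move_arm", "data": {
  "angular": [
    [0, 0, 0],
    [0, 0, 0],
    [0, 0, 0],
    [0, 0, 0],
    [0, 0, 0],
    [0, 0, 0],
    [0, 0, 0],
    [0, 0, 0]
  ],
  "slide": [
    [0, 0, 0.003],
    [0, 0, 0.003],
    [0, 0, 0.003],
    [0, 0, 0.002],
    [0, 0, 0.002],
    [0, 0, 0],
    [0, 0, 0],
    [0, 0, 0]
  ],
  "jaw": [1, 1, 1, 1, 1, 1, 1, 1]
}}

```text
t: 9.67
position: [0.5083, 0.1518, 0.1074]
tcp_rot: [3.141, -0.0, 1.997]
ft_force: [-0.7, -0.3, -4.3]
gripper_width: 0.0334
finger_force: 60.6
```

Call:
{"op": "move_arm", "data": {
  "angular": [
    [0, 0, 0],
    [0, 0, 0],
    [0, 0, 0],
    [0, 0, 0],
    [0, 0, 0],
    [0, 0, 0],
    [0, 0, 0],
    [0, 0, 0]
  ],
  "slide": [
    [0, 0, 0.002],
    [0, 0, 0.002],
    [0, 0, 0.002],
    [0, 0, 0.002],
    [0, 0, 0.001],
    [0, 0, 0],
    [0, 0, 0],
    [0, 0, 0]
  ],
  "jaw": [1, 1, 1, 1, 1, 1, 1, 1]
}}

```text
t: 10.33
position: [0.5083, 0.1518, 0.0984]
tcp_rot: [3.141, -0.0, 1.997]
ft_force: [-0.7, 0.2, -4.5]
gripper_width: 0.033
finger_force: 60.6
```

Call:
{"op": "move_arm", "data": {
  "angular": [
    [0, 0, 0.025],
    [0, 0, 0.025],
    [0, 0, 0.025],
    [0, 0, 0.025],
    [0, 0, 0.025],
    [0, 0, 0.025],
    [0, 0, 0.02],
    [0, 0, 0]
  ],
  "slide": [
    [0, 0.0005, 0],
    [0, 0, 0],
    [0, 0, 0],
    [0, 0, 0],
    [0, 0, 0],
    [0, 0, 0],
    [0, 0, 0],
    [0, 0, 0]
  ],
  "jaw": [1, 1, 1, 1, 1, 1, 1, 1]
}}

```text
t: 11.0
position: [0.5087, 0.152, 0.0984]
tcp_rot: [3.141, -0.0, 1.825]
ft_force: [0.2, -0.9, -4.1]
gripper_width: 0.0332
finger_force: 60.6
```

```bash
python3 - <<'E'
from h import *
s=bot.read_state(); print(s['position'],np.degrees(s['tcp_rot'][2]),s['ft_force'],s['moment'])
E
```

```text
[0.50870112 0.15198679 0.09837901] 104.57123978227295 [ 0.16549638 -0.91329573 -4.10584085] [ 0.10466539 -0.02154313  0.0215464 ]
```

Call:
{"op": "move_arm", "data": {
  "angular": [
    [0, 0, 0],
    [0, 0, 0],
    [0, 0, 0],
    [0, 0, 0],
    [0, 0, 0],
    [0, 0, 0],
    [0, 0, 0],
    [0, 0, 0]
  ],
  "slide": [
    [0, 0, 0.001],
    [0, 0, 0.001],
    [0, 0, 0.001],
    [0, 0, 0.001],
    [0, 0, 0.001],
    [0, 0, 0.001],
    [0, 0, 0],
    [0, 0, 0]
  ],
  "jaw": [1, 1, 1, 1, 1, 1, 1, 1]
}}

```text
t: 11.67
position: [0.5086, 0.1519, 0.0923]
tcp_rot: [-3.141, -0.0, 1.827]
ft_force: [0.6, 0.4, -4.5]
gripper_width: 0.0332
finger_force: 60.6
```

Call:
{"op": "move_arm", "data": {
  "angular": [
    [0, 0, 0],
    [0, 0, 0],
    [0, 0, 0],
    [0, 0, 0],
    [0, 0, 0],
    [0, 0, 0],
    [0, 0, 0],
    [0, 0, 0]
  ],
  "slide": [
    [0, 0, 0.001],
    [0, 0, 0.001],
    [0, 0, 0.001],
    [0, 0, 0.001],
    [0, 0, 0.001],
    [0, 0, 0.001],
    [0, 0, 0],
    [0, 0, 0]
  ],
  "jaw": [1, 1, 1, 1, 1, 1, 1, 1]
}}

```text
t: 12.33
position: [0.5087, 0.1519, 0.0863]
tcp_rot: [-3.142, -0.0, 1.827]
ft_force: [0.2, 0.6, -4.4]
gripper_width: 0.0335
finger_force: 60.6
```

Call:
{"op": "move_arm", "data": {
  "angular": [
    [0, 0, 0],
    [0, 0, 0],
    [0, 0, 0],
    [0, 0, 0],
    [0, 0, 0],
    [0, 0, 0],
    [0, 0, 0],
    [0, 0, 0]
  ],
  "slide": [
    [0, 0, 0.001],
    [0, 0, 0.001],
    [0, 0, 0.001],
    [0, 0, 0.001],
    [0, 0, 0.001],
    [0, 0, 0.001],
    [0, 0, 0],
    [0, 0, 0]
  ],
  "jaw": [1, 1, 1, 1, 1, 1, 1, 1]
}}

```text
t: 13.0
position: [0.5086, 0.1519, 0.0803]
tcp_rot: [-3.141, -0.0, 1.827]
ft_force: [-0.1, -0.1, -4.1]
gripper_width: 0.0329
finger_force: 60.6
```

Call:
{"op": "move_arm", "data": {
  "angular": [
    [0, 0, 0],
    [0, 0, 0],
    [0, 0, 0],
    [0, 0, 0],
    [0, 0, 0],
    [0, 0, 0]
  ],
  "slide": [
    [0, 0, 0.0005],
    [0, 0, 0.0005],
    [0, 0, 0.0005],
    [0, 0, 0],
    [0, 0, 0],
    [0, 0, 0]
  ],
  "jaw": [1, 1, 1, 1, 1, 1]
}}

```text
t: 13.5
position: [0.5087, 0.1519, 0.0789]
tcp_rot: [3.141, -0.0, 1.827]
ft_force: [0.2, 0.4, -4.1]
gripper_width: 0.0331
finger_force: 60.6
```

Call:
{"op": "move_arm", "data": {
  "angular": [
    [0, 0, 0],
    [0, 0, 0],
    [0, 0, 0],
    [0, 0, 0]
  ],
  "slide": [
    [0, 0, 0.0003],
    [0, 0, 0],
    [0, 0, 0],
    [0, 0, 0]
  ],
  "jaw": [1, 1, 1, 1]
}}

```text
t: 13.83
position: [0.5087, 0.152, 0.0788]
tcp_rot: [3.141, 0.0, 1.827]
ft_force: [-2.7, -0.5, 0.7]
gripper_width: 0.0328
finger_force: 61.3
```

Contact came exactly at the predicted seated height. I'll press lightly, then release with the jaws only partly open to clear the studs.

Call:
{"op": "move_arm", "data": {
  "angular": [
    [0, 0, 0],
    [0, 0, 0],
    [0, 0, 0],
    [0, 0, 0]
  ],
  "slide": [
    [0, 0, 0.0003],
    [0, 0, 0],
    [0, 0, 0],
    [0, 0, 0]
  ],
  "jaw": [1, 1, 1, 1]
}}

```text
t: 14.17
position: [0.5087, 0.1519, 0.0788]
tcp_rot: [3.141, 0.0, 1.827]
ft_force: [-4.3, -1.8, 4.9]
gripper_width: 0.0334
finger_force: 62.1
```

Call:
{"op": "move_arm", "data": {
  "angular": [
    [0, 0, 0],
    [0, 0, 0],
    [0, 0, 0],
    [0, 0, 0],
    [0, 0, 0],
    [0, 0, 0],
    [0, 0, 0],
    [0, 0, 0]
  ],
  "slide": [
    [0, 0, 0],
    [0, 0, 0],
    [0, 0, 0],
    [0, 0, 0],
    [0, 0, 0],
    [0, 0, 0],
    [0, 0, 0],
    [0, 0, 0]
  ],
  "jaw": [0.4, 0.4, 0.4, 0.4, 0.4, 0.4, 0.4, 0.4]
}}

```text
t: 14.83
position: [0.5087, 0.152, 0.0782]
tcp_rot: [3.142, -0.0, 1.827]
ft_force: [-0.6, 0.1, -0.2]
gripper_width: 0.0513
finger_force: 0.0
```

Call:
{"op": "move_arm", "data": {
  "angular": [
    [0, 0, 0],
    [0, 0, 0],
    [0, 0, 0],
    [0, 0, 0],
    [0, 0, 0],
    [0, 0, 0],
    [0, 0, 0],
    [0, 0, 0]
  ],
  "slide": [
    [0, 0, -0.005],
    [0, 0, -0.01],
    [0, 0, -0.015],
    [0, 0, -0.025],
    [0, 0, -0.03],
    [0, 0, -0.03],
    [0, 0, -0.03],
    [0, 0, 0]
  ],
  "jaw": [0.4, 0.4, 0.4, 0.4, 0.4, 0.4, 0.4, 0.4]
}}

```text
t: 15.5
position: [0.5113, 0.1534, 0.2308]
tcp_rot: [3.131, 0.0, 1.827]
ft_force: [0.6, 0.2, 0.3]
gripper_width: 0.0511
finger_force: 0.0
```

Call:
{"op": "move_arm", "data": {
  "angular": [
    [0, 0, 0],
    [0, 0, 0],
    [0, 0, 0],
    [0, 0, 0],
    [0, 0, 0],
    [0, 0, 0],
    [0, 0, 0],
    [0, 0, 0]
  ],
  "slide": [
    [-0.03, 0, 0],
    [-0.03, 0, 0],
    [-0.03, 0, 0],
    [-0.03, 0, 0],
    [-0.03, 0, 0],
    [-0.03, 0, 0],
    [-0.02, 0, 0],
    [0, 0, 0]
  ],
  "jaw": [0.4, 0.4, 0.4, 0.4, 0.4, 0.4, 0.4, 0.4]
}}

```text
t: 16.17
position: [0.5599, -0.0478, 0.2235]
tcp_rot: [-3.141, 0.002, 1.819]
ft_force: [0.7, -0.3, -0.0]
gripper_width: 0.0511
finger_force: 0.0
```

```bash
python3 - <<'E'
from h import *
t=bot.snapshot('top');d=bot.snapshot('side')
f=lambda im,x,y:cv2.resize(im[y:y+80,x:x+80],None,fx=5,fy=5,interpolation=cv2.INTER_CUBIC)
cv2.imwrite('pics/end.png',np.vstack([np.hstack([f(t,225,175),f(d,245,215)]),cv2.resize(np.hstack([t,d]),(800,250))])[:600])
E
```

```text
(no output)
```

View pics/end.png

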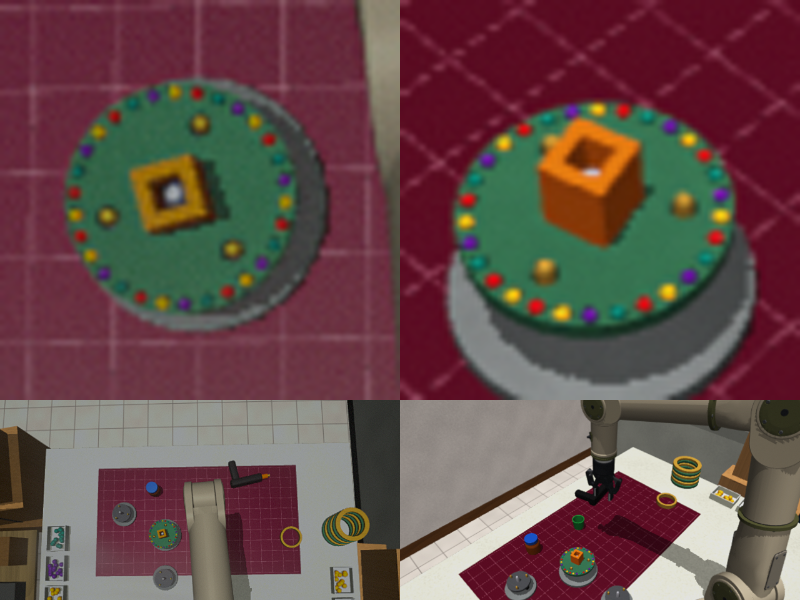

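The plate lies flat. All three studs stand through its holes at (200,124), (108,215) and (232,249), the pin shows in the bore, and the bystanders look undisturbed.

```bash
python3 -c "
from station import bot
print(bot.job_done())"
```

```text
the job is handed in; nothing more can be done
None
```

The plate is flat on the flange with its three holes over the studs and the pin in the bore; I let go, backed the arm clear and handed the job in at about 16 s of the 72 s allowed.

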